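Balance a guitar neck on the drying perch

TASK

Lift the guitar neck off the bench and lay it, frets up, squarely across the narrow cork-topped perch, so that it rests there level, in balance on the cork alone. Its balance point differs from neck to neck and cannot be seen, so feel for it; lower the neck onto the cork and have the cork carry it before letting go, never drop it on. Leave the other things on the bench where they are.

Things in the scene. Friction and masses are not known exactly. Their poses are not given: they have to be found in the camera images.
- neck: Unstrung small-guitar neck on its flat back, dark fretted board up: 330 mm long, a bar 44 mm wide, 24 mm thick from its heel end (own x = -165 mm) to x = +85 mm, then the headstock. Origin: mid-length, mid-width, on the underside; x to the headstock, z up. 0.15 to 0.5 kg. Balance point: on the centre line, anywhere from 65 mm behind to 65 mm ahead of the origin; hidden.
- neck_head: The neck's pale headstock, one piece with it: 80 mm long (neck's x +85 to +165 mm), 56 mm wide, 16 mm thick, four white tuner buttons reaching 42 mm either side of the middle. Origin: centre of its underside. Its fittings' weight is unknown.
- neck_heel: The neck's heel block, one piece with it: 60 x 44 x 24 mm (neck's x -165 to -105 mm), two screw heads on top. Origin: centre of its underside. Its insert's weight is unknown.
- perch: Drying perch fixed to the bench: 90 x 90 x 10 mm dark steel foot, a 20 mm round steel post and on it a level cork-topped bar, top 120 mm above the bench. The bar is 60 mm long (own y) and only 20 mm wide (own x). A neck lies across it, its length along the perch's own x. Origin: centre of the foot's underside.
- perch_top (a point): Centre of the cork top of the perch, 120 mm above the bench.
- cradle: Dark wooden neck cradle, 50 x 60 mm, about 65 mm tall, with a V notch on top; loose. Not the perch; bystander. Origin: centre of its underside.
- sanding_block: Cork sanding block 100 x 50 x 30 mm; bystander. Origin: centre of its underside.
- glue: Glue bottle, 52 mm across, 130 mm tall, upright; bystander. Origin: centre of its underside.
- tin: Open aluminium tin, 90 mm across, 50 mm tall; bystander. Origin: centre of its underside.
- mallet: Wooden mallet lying down, head 60 x 90 x 50 mm, handle 170 mm towards its own -x; bystander. Origin: centre of its underside.
- tuner_box: Cardboard box 90 x 60 x 35 mm; bystander. Origin: centre of its underside.
- screwdriver: Screwdriver lying on the bench; bystander.
Not all that is in view belongs to the job. Of the things that look like the perch, take the one that is farthest to the robot's right at the start.

How it is judged:
By the outcome, as a careful person would: the job done as asked, in the order asked, and still so for the second after the job is handed in, with the robot touching nothing.
It also fails if it takes over 48 s, if anything falls off the work surface, if the arm or the gripper's body presses on something with over 40 N, if the wrist force passes 120 N, or if a joint passes its speed limit or range.

ROBOT

A 6-joint arm with a two-finger parallel gripper is mounted at the origin on the work surface. World frame = base frame: x ahead of the robot, y to its left, z up, the work surface at z = 0. Lengths are in m, angles in degrees, forces in N, time in s.
With the tool pointing down it reaches from about 0.325 to 0.775 m from the base axis. Payload 5.5 kg.
Tool frame: the origin (TCP) lies at the centre of the arm's flange, where the gripper is bolted on; the fingertips stand 182 mm ahead of it and the grasp point (between the pads) lies 163 mm ahead of it; x points along the fingers, z is the direction in which the jaws open and shut, and the axes are right-handed (so a half turn about x gives the same grasp; the last joint's range is limited). The gripper opens to 88 mm and grips with 3 to 60 N. Pads are 20 mm wide; open, the fingers measure 115 mm over their backs; the gripper's body (75 mm by 178 mm) begins 61 mm behind the grasp point.
Start: joints at [-75.327, 5.22, 70.514, -0, 104.267, -3.249], TCP at [0.185, -0.571, 0.405] pointing down, gripper open.
Joint ranges: [-164.24, 164.24], [-49.07, 125.15], [9.68, 141.18], [-86.29, 266.29], [3.28, 154.24], [-151.56, 151.56]. Speed limits (degrees/s): [147.25, 147.25, 172.46, 180, 180, 180].

INTERFACE

Orientations are given as a 3x3 rotation matrix whose columns are the frame's x, y, z axes.
In Python, from cell import manip gives the robot as it stands.
- The arm moves only by the tool send_rows, never from a script. Its argument "moves" is a list of rows, each an object with "translation": the shift along the tool's x, y, z in m, a list of three; "yaw": the turn about the tool's x in degrees. In form: [{"translation": [dx, dy, dz], "yaw": yaw}, ...]. A call has 1 to 8 rows; each row is the pose to reach, as a shift and turn from the pose commanded when the call began, along the tool's axes at that moment; what a row does not reach only later rows make up. A row lasts 1/12 s, in which the tool goes at most 41.7 mm and 7.16 degrees, less where a joint would pass 70% of its speed; a pose out of reach is approached as far as the arm can. A call with a gripper value outside its range is refused whole. "grip" is the opening, from 0 (shut) to 1 (fully open), set as the call begins (left out, the last holds). The fingers move at their own pace and stop on an object; "squeeze" is the grip in N (left out, the last holds). Time passes only in rows, so rows that repeat a pose let the fingers close. It gives the time, the measured TCP pose, the force and the opening at its end, in the units of the state.
- manip.get_obs(): the state, without advancing time (a new reading comes with each control period).
- manip.camera(name): name is "scene" or "top" or "wrist"; returns the picture (400x640x3 uint8, red, green, blue); there is no depth.
- manip.get_calibration(name): a dict with "fx", "fy", "cx", "cy" (pixels), "R" (3x3) and "t" (3): a world point X has camera coordinates R X + t. Camera axes: x right, y down, z forward; pixel columns grow to the right and rows downward; lengths in m; the calibration is good to about 2 mm. A picture is of the moment at which its call begins: read the wrist's pose just before it. get_calibration takes no time and is no camera call; for the wrist camera it gives the pose at the moment of the call.
- manip.close_job(): hands the job in, once; it reports no verdict.
The state is a dict: "time_s": time; "joint_positions": joint angles; "dq": joint speeds; "joint_torque": joint torques, N m; "position": TCP position; "tcp_rot": TCP orientation; "force": force on the tool from outside, world axes, zero at the start; "wrist_torque": the same for the moment, N m; "finger_gap": opening from 0.0 (shut) to 1.0 (fully open).
Only numpy, scipy, OpenCV 4.12 (cv2) and the standard library are available. Lean on these libraries where they do the work, as an engineer would, in place of code of your own. Each camera call takes 0.05 s, during which the arm holds its last target. There are 200 camera calls.

## Working session

There is one attempt and no reset: what is moved stays moved. The work goes in short steps, Python scripts to look and compute and a tool call to move; the robot and the scene stay as the last step left them, time stands still between calls to the robot, and variables do not carry over. Pictures are saved under pics/ and viewed, about 8 in all and at most 12, crops included, and the job is handed in when it is done.

Besides the shell and the picture viewer there is one more tool, called after "Emit:" as name([rows], argument=value, ...), one row to a line, values as JSON. send_rows: Moves the arm, as the interface text tells. Its arguments: {"type":"object","properties":{"moves":{"type":"array","items":{"type":"object","properties":{"translation":{"type":"array","items":{"type":"number"}},"yaw":{"type":"number"}}}},"grip":{"type":"number"},"squeeze":{"type":"number"}},"required":["moves"]}

```bash
mkdir -p pics; ls; cat > h.py <<'E'
from cell import manip
import numpy as np, cv2
def snap(name,fn):
    c=manip.get_calibration(name); im=manip.camera(name)
    cv2.imwrite('pics/'+fn,im[:,:,::-1]); np.save('pics/'+fn+'.npy',dict(c=c,im=im),allow_pickle=True); return im,c
def load(fn):
    d=np.load('pics/'+fn+'.npy',allow_pickle=True).item(); return d['im'],d['c']
def ray(c,u,v,z):
    R=np.array(c['R']);t=np.array(c['t']); o=-R.T@t
    d=R.T@np.array([(u-c['cx'])/c['fx'],(v-c['cy'])/c['fy'],1]); return o+d*(z-o[2])/d[2]
def proj(c,X):
    p=np.array(c['R'])@np.array(X)+np.array(c['t']); return np.array([c['fx']*p[0]/p[2]+c['cx'],c['fy']*p[1]/p[2]+c['cy']])
E
python3 - <<'E'
from h import *
for n in('top','scene'):
    im,c=snap(n,n+'0.png'); print(n,c)
o=manip.get_obs();print(o)
E
```

```text
pics
top {'fx': 494.1454963697459, 'fy': 494.1454963697459, 'cx': 311.8223456231683, 'cy': 196.5563297926461, 'R': array([[ 0.02244858, -0.99954075,  0.02035537],
       [-0.9846065 , -0.02563414, -0.17289571],
       [ 0.1733381 , -0.01616077, -0.98472978]]), 't': array([-0.02556574,  0.51463363,  1.44697936])}
scene {'fx': 398.3703924005157, 'fy': 398.3703924005157, 'cx': 313.32273139699953, 'cy': 197.45455664865958, 'R': array([[ 0.7249041 ,  0.68874768,  0.01186096],
       [ 0.48145703, -0.49426679, -0.723809  ],
       [-0.49265929,  0.53040265, -0.68989843]]), 't': array([-0.35431125, -0.16065916,  1.64601381])}
{'time_s': 0.1, 'joint_positions': array([-7.53273885e+01,  5.25887305e+00,  7.05740070e+01, -2.73662384e-04,
        1.04265656e+02, -3.25040194e+00]), 'dq': array([ 0.10781282, -0.07525608, -0.13853316, -0.03483388,  0.00758827,
       -0.00706182]), 'joint_torque': array([ 3.35909790e-03, -4.47856522e+01, -4.07569993e+01,  7.01065734e-02,
        2.83660647e-02, -1.13226367e-04]), 'position': array([ 0.18463814, -0.57094439,  0.40362844]), 'tcp_rot': array([[-4.40088740e-04,  9.51471256e-01,  3.07737316e-01],
       [ 1.66251625e-03,  3.07737617e-01, -9.51469808e-01],
       [-9.99998521e-01,  9.28871412e-05, -1.71726829e-03]]), 'force': array([ 0.0069391 , -0.63343451, -0.08852432]), 'wrist_torque': array([ 0.06707651,  0.01090042, -0.02040085]), 'finger_gap': 0.9984137999233779}
```

View pics/top0.png

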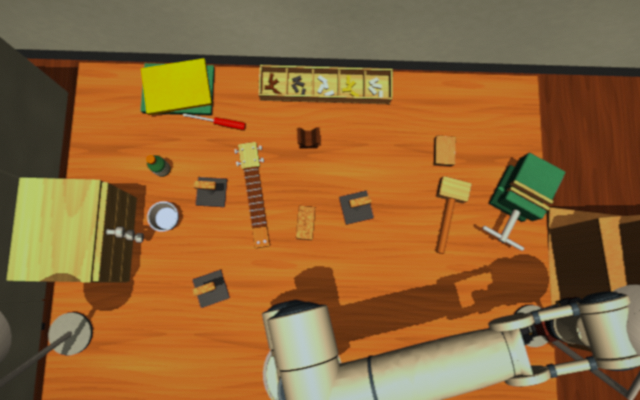

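View pics/scene0.png

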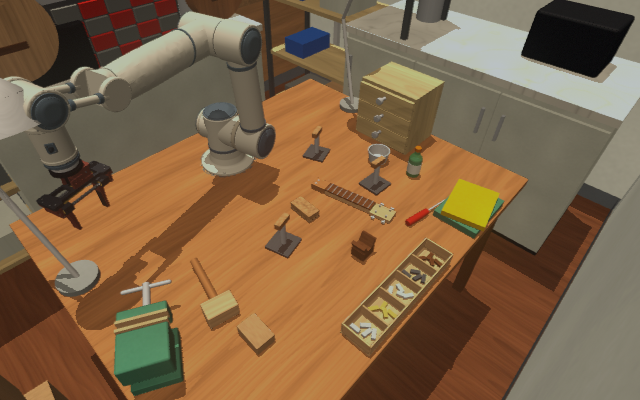

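The top view shows three perch look-alikes, at (211,192), (356,207) and (210,289). The neck runs from (262,245) at the heel to (249,150) at the head, and the cradle at (308,137) isn't a perch. The robot's right is the image's right, so I choose the perch at (356,207) and check it in a close crop.

```bash
python3 - <<'E'
from h import *
im,c=load('top0.png')
b=im[:,:,::-1]
A=cv2.resize(b[180:240,325:395],None,fx=8,fy=8,interpolation=cv2.INTER_CUBIC)
B=cv2.resize(b[135:255,225:285],None,fx=4,fy=4,interpolation=cv2.INTER_CUBIC)
B=cv2.copyMakeBorder(B,0,0,0,0,cv2.BORDER_CONSTANT)
A=cv2.copyMakeBorder(A,0,0,0,0,cv2.BORDER_CONSTANT)
out=np.zeros((480,800,3),np.uint8);out[:480,:560]=A;out[:480,560:800]=B
cv2.imwrite('pics/crop1.png',out)
# foot mask: dark greyish
sub=im.astype(int)
def comp(mask,x0,x1,y0,y1):
    m=np.zeros(mask.shape,np.uint8);m[y0:y1,x0:x1]=mask[y0:y1,x0:x1]
    n,l,s,ce=cv2.connectedComponentsWithStats(m); k=1+np.argmax(s[1:,4]);
    p=np.argwhere(l==k)[:,::-1].astype(np.float32); return s[k],cv2.minAreaRect(p),p
sat=sub.max(2)-sub.min(2)
s,r,p=comp((sat<40)&(sub.max(2)<110),330,385,185,230);print('foot',s,r,[ray(c,*q,0.01).round(4) for q in cv2.boxPoints(r)])
s,r,p=comp((sub[:,:,0]>130)&(sat>50),346,372,192,212);print('bar',s,r,[ray(c,*q,0.12).round(4) for q in cv2.boxPoints(r)],ray(c,*r[0],.12))
hsv=cv2.cvtColor(im,cv2.COLOR_RGB2HSV)
for q in [(249,157),(262,240),(255,200),(256,210),(270,200),(305,220)]: print(q,im[q[1],q[0]],hsv[q[1],q[0]])
E
```

```text
foot [340 192  33  32 577] ((355.91180419921875, 207.14707946777344), (27.406524658203125, 27.406524658203125), 75.96376037597656) [array([ 0.5215, -0.0987,  0.01  ]), array([ 0.5446, -0.1811,  0.01  ]), array([ 0.4619, -0.2019,  0.01  ]), array([ 0.4393, -0.1202,  0.01  ])]
bar [350 192  22  16 183] ((360.5, 199.5), (15.0, 21.0), 90.0) [array([ 0.5181, -0.1213,  0.12  ]), array([ 0.5197, -0.1818,  0.12  ]), array([ 0.476 , -0.1819,  0.12  ]), array([ 0.4744, -0.1217,  0.12  ])] [ 0.49698054 -0.15166337  0.12      ]
(249, 157) [192 189  99] [ 29 124 192]
(262, 240) [195 127  68] [ 14 166 195]
(255, 200) [103  49  20] [ 10 205 103]
(256, 210) [121  88  68] [ 11 112 121]
(270, 200) [183  96  32] [ 13 210 183]
(305, 220) [179 113  48] [ 15 187 179]
```

View pics/crop1.png

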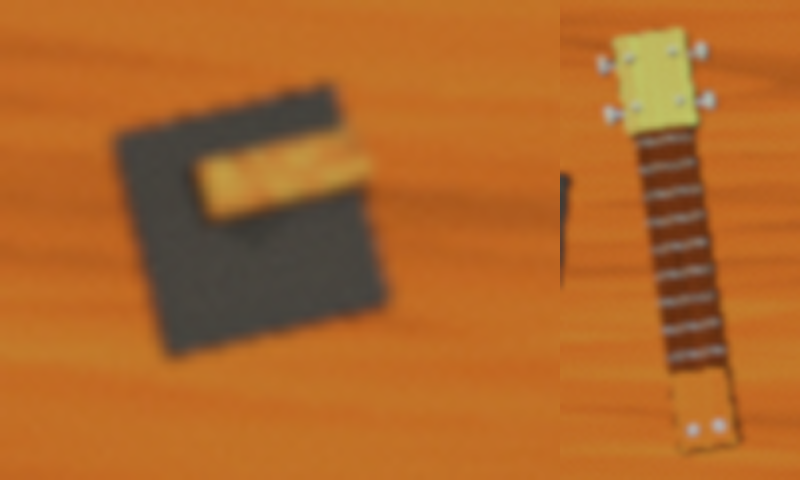

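The crop confirms a cork bar on a steel foot, with the bar centred near crop (288,170). The fretboard's end mid-points are at about crop (666,130) on the head side and (699,366) on the heel side.

```bash
python3 - <<'E'
from h import *
im,c=load('top0.png')
print('cam',-c['R'].T@c['t'])
f=lambda x,y:((x-560+.5)/4+225-.5,(y+.5)/4+135-.5)
a=ray(c,*f(666,130),.024);b=ray(c,*f(699,366),.024);print(a,b,np.linalg.norm(a-b))
u=(a-b)/np.linalg.norm(a-b);print('yaw',np.degrees(np.arctan2(u[1],u[0])),'origin',a-.085*u,b+.105*u)
g=lambda x,y:((x+.5)/8+325-.5,(y+.5)/8+180-.5)
P=[ray(c,*g(*q),.12) for q in[(200,160),(345,130),(372,178),(212,218)]];print('bar',np.round(P,4))
P=[ray(c,*g(*q),.01) for q in[(118,135),(330,85),(388,300),(172,352)]];print('foot',np.round(P,4),np.mean(P,0))
o=manip.get_obs();w=manip.get_calibration('wrist');print('wristcam',-w['R'].T@w['t']-o['position'],(o['tcp_rot'].T@(-w['R'].T@w['t']-o['position'])), w['R']@o['tcp_rot'])
E
```

```text
cam [0.25646888 0.0110225  1.51438201]
[0.60616673 0.17600186 0.024     ] [0.42391201 0.14312854 0.024     ] 0.18519567137373966
yaw 10.224518034401223 origin [0.52251655 0.16091386 0.024     ] [0.52724458 0.16176666 0.024     ]
bar [[ 0.496  -0.1202  0.12  ]
 [ 0.5083 -0.1723  0.12  ]
 [ 0.491  -0.182   0.12  ]
 [ 0.4751 -0.1247  0.12  ]]
foot [[ 0.5239 -0.0987  0.01  ]
 [ 0.5457 -0.1809  0.01  ]
 [ 0.4621 -0.2035  0.01  ]
 [ 0.44   -0.1205  0.01  ]] [ 0.49291889 -0.15091799  0.01      ]
wristcam [ 0.06542185  0.02086357 -0.02045586] [0.02046173 0.06866562 0.00031681] [[ 4.19201617e-04  1.22367426e-04  9.99999905e-01]
 [-2.46580926e-01 -9.69122179e-01  2.21956130e-04]
 [ 9.69122114e-01 -2.46580996e-01 -3.76084111e-04]]
```

Emit:
send_rows([
  {"translation": [0,0.028,-0.03],"yaw": 7.7},
  {"translation": [0,0.055,-0.059],"yaw": 7.7},
  {"translation": [0,0.083,-0.089],"yaw": 7.7},
  {"translation": [0,0.11,-0.118],"yaw": 7.7},
  {"translation": [0,0.138,-0.148],"yaw": 7.7},
  {"translation": [0,0.165,-0.177],"yaw": 7.7},
  {"translation": [0,0.193,-0.207],"yaw": 7.7},
  {"translation": [0,0.22,-0.237],"yaw": 7.7},
])

```text
time_s: 0.77
position: [0.3213, -0.2758, 0.4042]
tcp_rot: [[-0.0, 0.984, 0.177], [0.0, 0.177, -0.984], [-1.0, -0.0, -0.0]]
force: [0.5, 0.1, -0.0]
finger_gap: 1.0
```

Emit:
send_rows([
  {"translation": [0,0.023,-0.033],"yaw": 0},
  {"translation": [0,0.046,-0.066],"yaw": 0},
  {"translation": [0,0.069,-0.098],"yaw": 0},
  {"translation": [0,0.092,-0.131],"yaw": 0},
  {"translation": [0,0.115,-0.164],"yaw": 0},
  {"translation": [0,0.139,-0.197],"yaw": 0},
  {"translation": [0,0.162,-0.23],"yaw": 0},
  {"translation": [0,0.185,-0.262],"yaw": 0},
])

```text
time_s: 1.43
position: [0.4568, 0.0152, 0.4044]
tcp_rot: [[-0.0, 0.984, 0.178], [-0.0, 0.178, -0.984], [-1.0, -0.0, 0.0]]
force: [0.4, -1.0, -0.2]
finger_gap: 0.999
```

Emit:
send_rows([
  {"translation": [0,0.023,-0.033],"yaw": 0},
  {"translation": [0,0.046,-0.066],"yaw": 0},
  {"translation": [0.01,0.069,-0.098],"yaw": 0},
  {"translation": [0.03,0.093,-0.132],"yaw": 0},
  {"translation": [0.06,0.093,-0.132],"yaw": 0},
  {"translation": [0.06,0.093,-0.132],"yaw": 0},
  {"translation": [0.06,0.093,-0.132],"yaw": 0},
])

```text
time_s: 2.02
position: [0.5243, 0.1595, 0.3422]
tcp_rot: [[-0.006, 0.984, 0.178], [-0.002, 0.178, -0.984], [-1.0, -0.006, 0.001]]
force: [0.3, -0.5, 0.9]
finger_gap: 1.001
```

```bash
python3 - <<'E'
from h import *
o=manip.get_obs();print(o['position'],o['force'],o['wrist_torque'],np.degrees(np.arctan2(o['tcp_rot'][1,1],o['tcp_rot'][0,1])))
snap('wrist','w1.png')
E
```

```text
[0.52429333 0.15948869 0.34217488] [ 0.34218191 -0.45199077  0.90662707] [ 0.02956345 -0.03378644 -0.04182144] 10.274541712585286
```

View pics/w1.png

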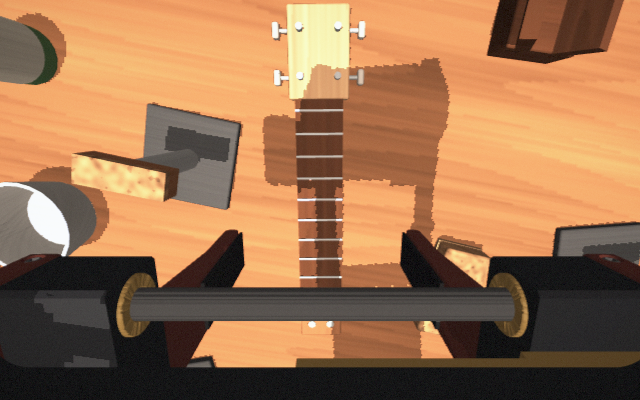

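The wrist view shows the neck upright between the open fingers. The board-to-head joint runs (295–348, 99), the far end of the head (288–350, 4), and the board at row 277 spans 301–340.

```bash
python3 - <<'E'
from h import *
im,c=load('w1.png')
J=[ray(c,u,99,.024) for u in(295.5,348.5)];B=[ray(c,u,270,.024) for u in(300.5,341)];H=[ray(c,u,4,.016) for u in(287.5,350.5)]
for n,P in(('J',J),('B',B),('H',H)):print(n,np.round(P,4),np.linalg.norm(P[0]-P[1]))
S=[ray(c,u,327,.026) for u in(312,330)];print('screws',np.mean(S,0))
m=lambda P:np.mean(P,0)
u=m(J)-m(B);u/=np.linalg.norm(u);print(u,np.degrees(np.arctan2(u[1],u[0])),'origin',m(J)-.085*u,'from H',m(H)-.165*u)
E
```

```text
J [[0.6077 0.1987 0.024 ]
 [0.6163 0.1513 0.024 ]] 0.04810881878829775
B [[0.4409 0.1668 0.024 ]
 [0.4484 0.1251 0.024 ]] 0.04234437274112703
H [[0.6844 0.2186 0.016 ]
 [0.6941 0.1648 0.016 ]] 0.054717175923317526
screws [0.37853996 0.13374347 0.026     ]
[0.98526352 0.17104325 0.        ] 9.848481482237633 origin [0.52828279 0.16047842 0.024     ] from H [0.52667776 0.16345432 0.016     ]
```

```bash
python3 - <<'E'
from h import *
im,c=load('top0.png'); print(ray(c,216,183,.12),ray(c,216,189,.12),ray(c,194,185,.12),ray(c,147,163,.12))
im,c=load('w1.png'); print(ray(c,180,160,.12),ray(c,165,200,.12))
E
```

```text
[0.53422545 0.26379769 0.12      ] [0.51672776 0.26281936 0.12      ] [0.52672051 0.32620061 0.12      ] [0.58765662 0.46497807 0.12      ]
[0.55236833 0.257331   0.12      ] [0.52388786 0.26543103 0.12      ]
```

Emit:
send_rows([
  {"translation": [0.02,0.002,-0.001],"yaw": 0.3},
  {"translation": [0.045,0.002,-0.001],"yaw": 0.3},
  {"translation": [0.07,0.002,-0.001],"yaw": 0.3},
  {"translation": [0.07,0.002,-0.001],"yaw": 0.3},
  {"translation": [0.07,0.002,-0.001],"yaw": 0.3},
])

```text
time_s: 2.48
position: [0.5264, 0.1596, 0.276]
tcp_rot: [[0.0, 0.985, 0.171], [-0.0, 0.171, -0.985], [-1.0, 0.0, 0.0]]
force: [0.0, 0.0, 0.4]
finger_gap: 1.001
```

The cork bar of the left perch comes too close to the gripper body if I grip mid-neck. I'll grip about 47 mm towards the heel instead.

Emit:
send_rows([
  {"translation": [0,-0.025,-0.001],"yaw": 0},
  {"translation": [0.01,-0.047,-0.001],"yaw": 0},
  {"translation": [0.035,-0.047,-0.001],"yaw": 0},
  {"translation": [0.06,-0.047,-0.001],"yaw": 0},
  {"translation": [0.08,-0.047,-0.001],"yaw": 0},
  {"translation": [0.08,-0.047,-0.001],"yaw": 0},
  {"translation": [0.08,-0.047,-0.001],"yaw": 0},
])

```text
time_s: 3.07
position: [0.4805, 0.1533, 0.1969]
tcp_rot: [[0.002, 0.985, 0.172], [0.0, 0.172, -0.985], [-1.0, 0.002, -0.0]]
force: [1.0, 0.5, -0.0]
finger_gap: 0.999
```

```bash
python3 - <<'E'
from h import *
o=manip.get_obs();print(o['position'],o['force'],o['wrist_torque'])
snap('wrist','w2.png')
E
```

```text
[0.48054336 0.15331576 0.19687715] [ 0.95769153  0.48169905 -0.04819977] [0.0148271  0.01002156 0.01049059]
```

View pics/w2.png

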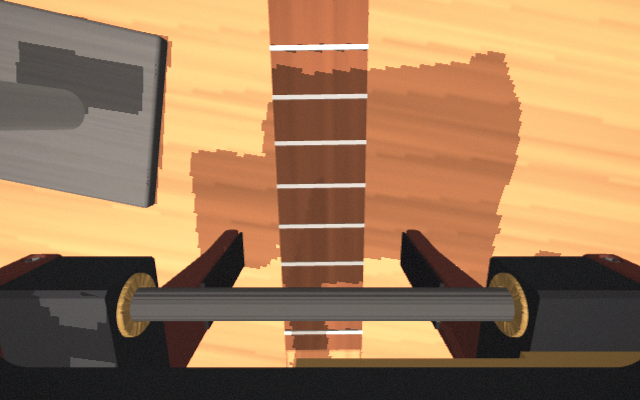

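The neck lies centred between the fingers (board edges 280–362 at row 245, clear of both). I'll take a baseline force reading, then lower and close.

```bash
cat >> h.py <<'E'
def feel(n=10):
    F=[];T=[]
    for i in range(n):
        o=manip.get_obs();F.append(o['force']);T.append(o['wrist_torque']);manip.camera('top')
    R=o['tcp_rot'];F=np.array(F);T=np.array(T)
    print('t',o['time_s'],'pos',o['position'].round(4),'gap',o['finger_gap'])
    print('F',F.mean(0).round(3),F.std(0).round(2),'T',T.mean(0).round(4),T.std(0).round(3),'Ttool',(R.T@T.mean(0)).round(4),'tilt',R[2].round(4))
E
python3 -c "
from h import *
feel(10)"
```

```text
t 3.5667 pos [0.4801 0.1537 0.195 ] gap 0.9972543566236487
F [ 0.001 -0.305  0.321] [0.86 0.5  0.54] T [0.0167 0.0135 0.0078] [0.026 0.026 0.024] Ttool [-0.0077  0.0188 -0.0105] tilt [-1.e+00  4.e-04 -0.e+00]
```

Emit:
send_rows([
  {"translation": [0.01,0,0],"yaw": 0},
  {"translation": [0.01,0,0],"yaw": 0},
])

```text
time_s: 3.78
position: [0.4795, 0.1535, 0.1826]
tcp_rot: [[-0.003, 0.985, 0.172], [-0.001, 0.172, -0.985], [-1.0, -0.003, 0.0]]
force: [-0.8, -0.4, -0.8]
finger_gap: 0.995
```

Emit:
send_rows([
  {"translation": [0,0,0],"yaw": 0},
  {"translation": [0,0,0],"yaw": 0},
  {"translation": [0,0,0],"yaw": 0},
  {"translation": [0,0,0],"yaw": 0},
  {"translation": [0,0,0],"yaw": 0},
  {"translation": [0,0,0],"yaw": 0},
], grip=0, squeeze=50)

```text
time_s: 4.28
position: [0.4801, 0.1536, 0.1848]
tcp_rot: [[0.0, 0.985, 0.172], [0.0, 0.172, -0.985], [-1.0, 0.0, -0.0]]
force: [0.3, -0.5, 0.4]
finger_gap: 0.587
```

Emit:
send_rows([
  {"translation": [0,0,0],"yaw": 0},
  {"translation": [0,0,0],"yaw": 0},
  {"translation": [0,0,0],"yaw": 0},
  {"translation": [0,0,0],"yaw": 0},
])

```text
time_s: 4.62
position: [0.4801, 0.1536, 0.1848]
tcp_rot: [[0.0, 0.985, 0.172], [0.0, 0.172, -0.985], [-1.0, 0.0, 0.0]]
force: [-0.3, -0.5, 1.1]
finger_gap: 0.498
```

Emit:
send_rows([
  {"translation": [-0.006,0,0],"yaw": 0},
  {"translation": [-0.012,0,0],"yaw": 0},
  {"translation": [-0.02,0,0],"yaw": 0},
  {"translation": [-0.02,0,0],"yaw": 0},
  {"translation": [-0.02,0,0],"yaw": 0},
])

```text
time_s: 5.03
position: [0.4802, 0.1536, 0.2055]
tcp_rot: [[0.001, 0.985, 0.172], [0.0, 0.172, -0.985], [-1.0, 0.001, -0.0]]
force: [-0.2, 0.3, -2.9]
finger_gap: 0.502
```

```bash
python3 -c "
from h import *
feel(10)
snap('wrist','w3.png')"
```

```text
t 5.4833 pos [0.48   0.1536 0.2044] gap 0.49390872948344156
F [ 0.159  0.016 -3.422] [0.38 0.62 0.57] T [-0.0344  0.2236 -0.0179] [0.026 0.019 0.019] Ttool [ 0.0179  0.0047 -0.2262] tilt [-1.e+00 -4.e-04  0.e+00]
```

View pics/w3.png

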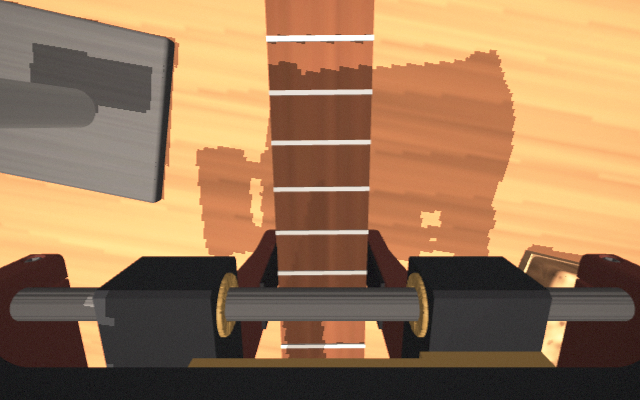

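The neck lifted cleanly and level: about 3.6 N, with the balance point about 60 mm ahead of the grip, so roughly +13 mm on the neck. I'll shift it sideways away from the left perch, set it down and regrip over that point.

Emit:
send_rows([
  {"translation": [0,0,0.015],"yaw": 0},
  {"translation": [0,0,0.032],"yaw": 0},
  {"translation": [0.006,0,0.032],"yaw": 0},
  {"translation": [0.012,0,0.032],"yaw": 0},
  {"translation": [0.017,0,0.032],"yaw": 0},
  {"translation": [0.02,0,0.032],"yaw": 0},
  {"translation": [0.02,0,0.032],"yaw": 0},
])

```text
time_s: 6.17
position: [0.4854, 0.1227, 0.1848]
tcp_rot: [[-0.0, 0.985, 0.173], [0.0, 0.173, -0.985], [-1.0, -0.0, -0.0]]
force: [-0.9, -0.1, -1.7]
finger_gap: 0.497
```

Emit:
send_rows([
  {"translation": [0,0,0],"yaw": 0},
  {"translation": [0,0,0],"yaw": 0},
  {"translation": [0,0,0],"yaw": 0},
  {"translation": [0,0,0],"yaw": 0},
  {"translation": [0,0,0],"yaw": 0},
  {"translation": [-0.005,0.025,0],"yaw": 0},
  {"translation": [-0.005,0.06,0],"yaw": 0},
  {"translation": [-0.001,0.06,0],"yaw": 0},
], grip=0.8)

```text
time_s: 6.83
position: [0.5483, 0.1329, 0.1851]
tcp_rot: [[0.002, 0.985, 0.172], [0.0, 0.172, -0.985], [-1.0, 0.002, 0.0]]
force: [-0.1, 0.4, -0.8]
finger_gap: 0.802
```

Emit:
send_rows([
  {"translation": [0,0,0],"yaw": 0},
  {"translation": [0,0,0],"yaw": 0},
  {"translation": [0,0,0],"yaw": 0},
  {"translation": [0,0,0],"yaw": 0},
  {"translation": [0,0,0],"yaw": 0},
  {"translation": [0,0,0],"yaw": 0},
  {"translation": [0,0,0],"yaw": 0},
  {"translation": [0,0,0],"yaw": 0},
], grip=0)

```text
time_s: 7.5
position: [0.5442, 0.1325, 0.1863]
tcp_rot: [[-0.0, 0.985, 0.172], [0.0, 0.172, -0.985], [-1.0, -0.0, -0.0]]
force: [-5.4, 0.0, 5.5]
finger_gap: 0.496
```

Emit:
send_rows([
  {"translation": [-0.01,0,0],"yaw": 0},
  {"translation": [-0.025,0,0],"yaw": 0},
  {"translation": [-0.04,0,0],"yaw": 0},
  {"translation": [-0.04,0,0],"yaw": 0},
  {"translation": [-0.04,0,0],"yaw": 0},
  {"translation": [-0.04,0,0],"yaw": 0},
])

```text
time_s: 8.0
position: [0.5444, 0.1323, 0.2246]
tcp_rot: [[-0.001, 0.985, 0.172], [-0.0, 0.172, -0.985], [-1.0, -0.001, 0.0]]
force: [-0.3, -0.1, -3.8]
finger_gap: 0.494
```

```bash
python3 -c "
from h import *
feel(16)
snap('wrist','w4.png');snap('scene','s4.png')"
```

```text
t 8.75 pos [0.5447 0.1324 0.2257] gap 0.4970270379312273
F [-0.037 -0.023 -3.541] [0.53 0.49 0.53] T [ 0.0065  0.0242 -0.0068] [0.027 0.039 0.027] Ttool [ 0.0068  0.0105 -0.0228] tilt [-1.e+00  1.e-04 -0.e+00]
```

View pics/w4.png

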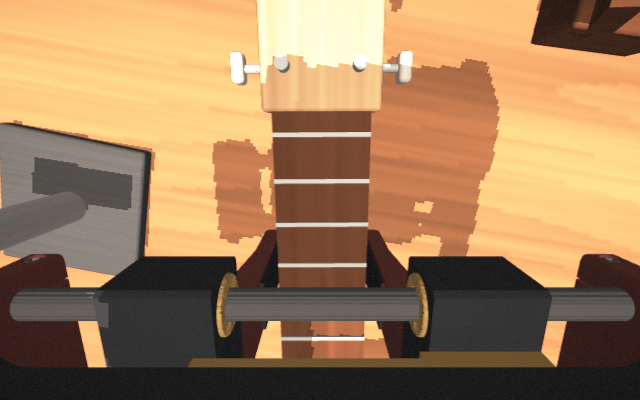

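The neck is held nearly in balance, with the torque about the jaw only about −0.012 N·m, so the balance point is about 3 mm ahead of the grip. The head joint at row 110 is square to the view. I'll carry it to the perch.

Emit:
send_rows([
  {"translation": [-0.03,0,0],"yaw": 0},
  {"translation": [-0.06,-0.005,0.01],"yaw": 0},
  {"translation": [-0.085,-0.012,0.032],"yaw": 0},
  {"translation": [-0.105,-0.025,0.06],"yaw": -1},
  {"translation": [-0.12,-0.037,0.093],"yaw": -2},
  {"translation": [-0.12,-0.05,0.13],"yaw": -3},
  {"translation": [-0.12,-0.063,0.167],"yaw": -4},
  {"translation": [-0.12,-0.077,0.203],"yaw": -5},
])

```text
time_s: 9.57
position: [0.5032, -0.0824, 0.3464]
tcp_rot: [[0.002, 0.966, 0.259], [-0.001, 0.259, -0.966], [-1.0, 0.001, 0.001]]
force: [0.6, -0.1, -3.5]
finger_gap: 0.495
```

Emit:
send_rows([
  {"translation": [0,-0.008,0.031],"yaw": 0},
  {"translation": [0,-0.014,0.051],"yaw": 0},
  {"translation": [0,-0.019,0.065],"yaw": 0},
  {"translation": [0,-0.019,0.07],"yaw": 0},
  {"translation": [0,-0.019,0.07],"yaw": 0},
  {"translation": [0,-0.019,0.07],"yaw": 0},
])

```text
time_s: 10.07
position: [0.5036, -0.1529, 0.3456]
tcp_rot: [[-0.0, 0.966, 0.258], [0.001, 0.258, -0.966], [-1.0, 0.0, -0.001]]
force: [-0.4, 0.1, -4.0]
finger_gap: 0.496
```

```bash
python3 -c "
from h import *
feel(36)
o=manip.get_obs();R=o['tcp_rot'];print(np.degrees(np.arctan2(R[1,1],R[0,1])))
snap('wrist','w5.png')"
```

```text
t 11.8167 pos [ 0.5034 -0.1533  0.3456] gap 0.49943752829262705
F [ 0.028  0.006 -3.333] [0.46 0.54 0.62] T [ 0.0098  0.0188 -0.0019] [0.034 0.027 0.024] Ttool [ 0.0019  0.0143 -0.0156] tilt [-1.e+00  0.e+00 -1.e-04]
14.921084117652851
```

View pics/w5.png

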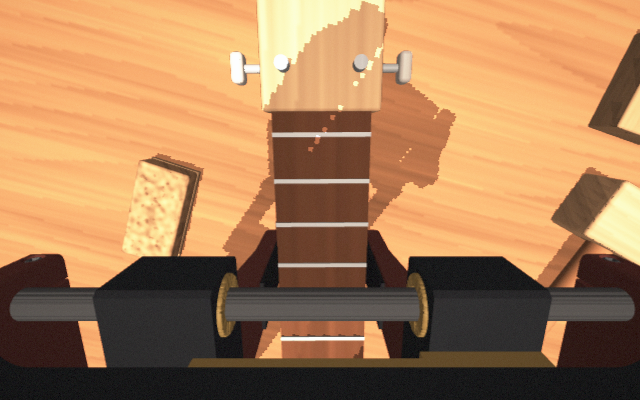

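The neck is above the perch and the perch is hidden below it. I'll cross-check the perch centre in the unobstructed first scene picture.

```bash
python3 - <<'E'
from h import *
im,c=load('scene0.png')
A=cv2.resize(im[200:265,255:310,::-1],None,fx=9,fy=9,interpolation=cv2.INTER_CUBIC);cv2.imwrite('pics/crop2.png',A)
C=np.array([.493,-.151]);a=np.radians(15);x=np.array([np.cos(a),np.sin(a)]);y=np.array([-x[1],x[0]])
f=lambda p:((p-[255,200]+.5)*9-.5).round(0)
for s,t in((1,1),(1,-1),(-1,-1),(-1,1)):
    print('foot',f(proj(c,[*(C+.045*s*x+.045*t*y),.01])),'bar',f(proj(c,[*(C+.01*s*x+.03*t*y),.12])))
E
```

```text
foot [422. 337.] bar [311. 123.]
foot [296. 506.] bar [220. 234.]
foot [ 83. 411.] bar [170. 213.]
foot [216. 250.] bar [262. 103.]
```

View pics/crop2.png

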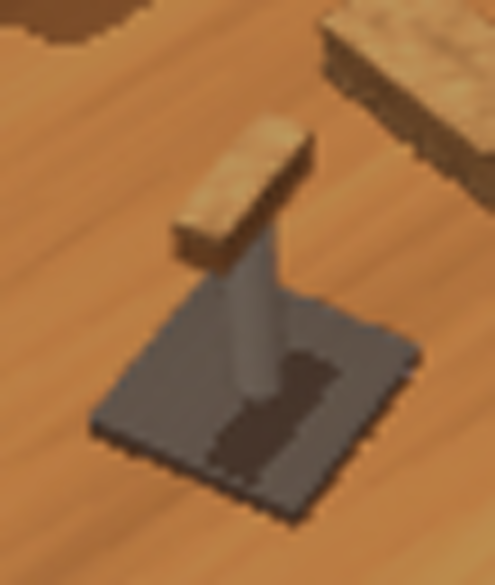

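In the scene crop the bar and foot corners sit about 1 px lower than predicted from the top view, a disagreement of some mm. I'll settle it from near: sidestep so that the wrist camera sees the perch beside the neck.

Emit:
send_rows([
  {"translation": [0,-0.023,-0.03],"yaw": 0},
  {"translation": [0,-0.047,-0.06],"yaw": 0},
  {"translation": [0,-0.07,-0.09],"yaw": 0},
  {"translation": [0,-0.07,-0.09],"yaw": 0},
  {"translation": [0,-0.07,-0.09],"yaw": 0},
  {"translation": [0,-0.07,-0.09],"yaw": 0},
])

```text
time_s: 12.42
position: [0.4126, -0.0844, 0.3462]
tcp_rot: [[0.002, 0.966, 0.258], [-0.001, 0.258, -0.966], [-1.0, 0.002, 0.001]]
force: [0.1, -0.1, -3.5]
finger_gap: 0.495
```

```bash
python3 -c "
from h import *
feel(10)
im,c=snap('wrist','w6.png')
C=np.array([.494,-.152]);a=np.radians(15);x=np.array([np.cos(a),np.sin(a)]);y=np.array([-x[1],x[0]])
for s,t in((1,1),(1,-1),(-1,-1),(-1,1)):
    print('bar',proj(c,[*(C+.01*s*x+.03*t*y),.12]))"
```

```text
t 12.8667 pos [ 0.4129 -0.0846  0.3454] gap 0.49522116870121496
F [-0.018  0.137 -3.364] [0.4  0.44 0.44] T [0.0003 0.0248 0.0167] [0.033 0.022 0.031] Ttool [-0.0167  0.0067 -0.0239] tilt [-1.e+00 -6.e-04 -3.e-04]
bar [409.74850483 120.41305963]
bar [504.11157586 120.26982216]
bar [499.7174412  152.02785632]
bar [407.65295114 152.15788679]
```

View pics/w6.png

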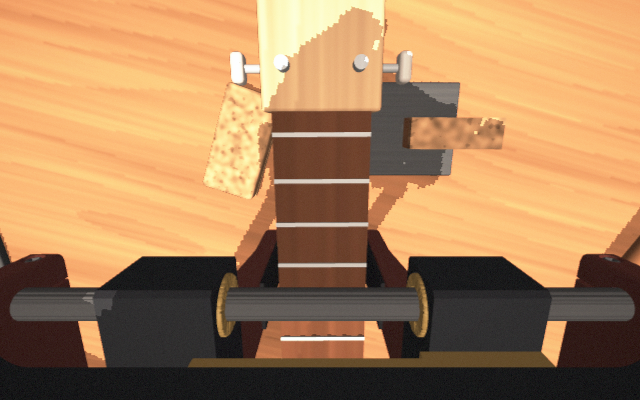

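```bash
python3 - <<'E'
from h import *
im,c=load('w6.png');g=cv2.cvtColor(im,cv2.COLOR_RGB2HSV)[:,:,2].astype(float)
hs=cv2.cvtColor(im,cv2.COLOR_RGB2HSV).astype(int)
for u in (420,430,440,450): # dark foot behind: edges by saturation
    col=hs[105:165,u,1]; print(u,105+np.where(col>70)[0][[0,-1]])
print([ (v,im[v,480].tolist()) for v in range(113,122)],[ (v,im[v,480].tolist()) for v in range(145,154)])
print([(u,hs[133,u].tolist()) for u in range(400,416)],[(u,im[133,u].tolist()) for u in range(498,510)])
E
```

```text
420 [117 149]
430 [117 149]
440 [117 149]
450 [117 149]
[(113, [253, 193, 126]), (114, [253, 195, 125]), (115, [253, 197, 126]), (116, [253, 192, 123]), (117, [242, 169, 112]), (118, [207, 143, 96]), (119, [196, 135, 90]), (120, [195, 135, 92]), (121, [197, 137, 94])] [(145, [220, 150, 102]), (146, [215, 150, 101]), (147, [213, 148, 100]), (148, [209, 145, 99]), (149, [238, 161, 106]), (150, [247, 172, 113]), (151, [250, 173, 113]), (152, [251, 181, 116]), (153, [252, 185, 120])]
[(400, [15, 24, 85]), (401, [16, 33, 86]), (402, [15, 42, 84]), (403, [11, 107, 81]), (404, [11, 152, 79]), (405, [12, 144, 78]), (406, [11, 142, 79]), (407, [12, 150, 78]), (408, [12, 134, 78]), (409, [14, 141, 74]), (410, [13, 125, 96]), (411, [12, 135, 161]), (412, [13, 136, 172]), (413, [13, 138, 177]), (414, [13, 138, 194]), (415, [13, 137, 207])] [(498, [161, 112, 76]), (499, [158, 110, 75]), (500, [156, 109, 74]), (501, [154, 109, 73]), (502, [156, 108, 73]), (503, [180, 122, 80]), (504, [245, 167, 109]), (505, [251, 181, 115]), (506, [251, 180, 117]), (507, [251, 181, 117]), (508, [251, 180, 117]), (509, [251, 179, 116])]
```

```bash
python3 - <<'E'
from h import *
im,c=load('w6.png');o=manip.get_obs();R=o['tcp_rot']
P=ray(c,456.9,133.1,.12);d=np.append(P[:2]-o['position'][:2],0)
print(P,o['position'],'tool delta to perch',R.T@d)
# joint and head corners on the held neck: neck underside z = tcp-.186
for u,v in((271.5,110),(371.5,110)): 
    q=ray(c,u,v,o['position'][2]-.186+.024);print(R.T@(q-o['position']))
E
```

```text
[ 0.49622255 -0.15225623  0.12      ] [ 0.41276668 -0.08453238  0.34549613] tool delta to perch [-3.77275006e-05  6.32180643e-02  8.69187910e-02]
[ 0.16198094  0.07478259 -0.02170808]
[0.16197199 0.07478492 0.02186645]
```

Seen from near, the perch centre is 63 mm ahead and 87 mm to the side of the TCP, and the bar is square to the tool. The balance point is about 6 mm ahead of the grip, so I move 57 mm and 87 mm, then lower.

Emit:
send_rows([
  {"translation": [0,0.02,0.03],"yaw": 0},
  {"translation": [0,0.038,0.058],"yaw": 0},
  {"translation": [0,0.057,0.087],"yaw": 0},
  {"translation": [0.01,0.057,0.087],"yaw": 0},
  {"translation": [0.02,0.057,0.087],"yaw": 0},
  {"translation": [0.03,0.057,0.087],"yaw": 0},
  {"translation": [0.033,0.057,0.087],"yaw": 0},
  {"translation": [0.033,0.057,0.087],"yaw": 0},
])

```text
time_s: 13.63
position: [0.4893, -0.153, 0.3114]
tcp_rot: [[-0.002, 0.966, 0.258], [0.001, 0.258, -0.966], [-1.0, -0.002, -0.001]]
force: [-0.7, 0.3, -4.3]
finger_gap: 0.499
```

Emit:
send_rows([
  {"translation": [0.001,0,0],"yaw": 0},
  {"translation": [0.002,0,0],"yaw": 0},
  {"translation": [0.003,0,0],"yaw": 0},
  {"translation": [0.004,0,0],"yaw": 0},
  {"translation": [0.004,0,0],"yaw": 0},
  {"translation": [0.004,0,0],"yaw": 0},
])

```text
time_s: 14.13
position: [0.4901, -0.1537, 0.3088]
tcp_rot: [[0.0, 0.966, 0.258], [-0.0, 0.258, -0.966], [-1.0, 0.0, 0.0]]
force: [0.4, 0.8, -3.9]
finger_gap: 0.499
```

```bash
python3 -c "
from h import *
feel(6)"
```

```text
t 14.3833 pos [ 0.4901 -0.1538  0.3086] gap 0.49386216764020874
F [ 0.2    0.111 -3.412] [0.35 0.43 0.68] T [0.0303 0.0067 0.0236] [0.023 0.015 0.028] Ttool [-0.0236  0.031   0.0013] tilt [-1. -0.  0.]
```

Not in contact yet; lowering in 1 mm steps.

Emit:
send_rows([
  {"translation": [0.001,0,0],"yaw": 0},
  {"translation": [0.001,0,0],"yaw": 0},
  {"translation": [0.002,0,0],"yaw": 0},
  {"translation": [0.002,0,0],"yaw": 0},
])

```text
time_s: 14.77
position: [0.4901, -0.1538, 0.3064]
tcp_rot: [[-0.0, 0.966, 0.257], [0.0, 0.257, -0.966], [-1.0, -0.0, -0.0]]
force: [0.5, -0.6, -3.3]
finger_gap: 0.501
```

Emit:
send_rows([
  {"translation": [0.0005,0,0],"yaw": 0},
  {"translation": [0.0005,0,0],"yaw": 0},
  {"translation": [0.0005,0,0],"yaw": 0},
])

```text
time_s: 15.02
position: [0.4901, -0.1538, 0.3063]
tcp_rot: [[0.0, 0.966, 0.258], [-0.0, 0.258, -0.966], [-1.0, 0.0, 0.0]]
force: [-0.1, 0.0, -1.8]
finger_gap: 0.499
```

```bash
python3 -c "
from h import *
feel(6)"
```

```text
t 15.2667 pos [ 0.4901 -0.1538  0.3063] gap 0.4937775271031691
F [-1.25   0.117 -1.225] [0.57 0.73 0.35] T [ 0.0415  0.2083 -0.0012] [0.016 0.019 0.025] Ttool [ 0.0012  0.0937 -0.1906] tilt [-1.e+00  1.e-04  0.e+00]
```

Emit:
send_rows([
  {"translation": [0.0004,0,0],"yaw": 0},
  {"translation": [0.0004,0,0],"yaw": 0},
  {"translation": [0.0004,0,0],"yaw": 0},
])

```text
time_s: 15.57
position: [0.49, -0.1538, 0.3063]
tcp_rot: [[0.0, 0.966, 0.258], [-0.0, 0.258, -0.966], [-1.0, 0.0, 0.0]]
force: [-2.9, 0.9, 1.5]
finger_gap: 0.498
```

```bash
python3 -c "
from h import *
feel(6)"
```

```text
t 15.8167 pos [ 0.49   -0.1538  0.3063] gap 0.4970559695557779
F [-3.913  1.275  3.981] [0.55 0.4  1.4 ] T [0.2658 0.6524 0.0133] [0.031 0.101 0.021] Ttool [-0.0133  0.4248 -0.5619] tilt [-1.e+00  3.e-04  3.e-04]
```

The cork now carries everything. I'll ease the squeeze to 3 N first, to see whether it stays put.

Emit:
send_rows([
  {"translation": [0,0,0],"yaw": 0},
  {"translation": [0,0,0],"yaw": 0},
  {"translation": [0,0,0],"yaw": 0},
  {"translation": [0,0,0],"yaw": 0},
], squeeze=3)

```text
time_s: 16.2
position: [0.4902, -0.1537, 0.306]
tcp_rot: [[0.001, 0.966, 0.258], [-0.0, 0.258, -0.966], [-1.0, 0.001, 0.0]]
force: [-1.2, 1.0, 4.3]
finger_gap: 0.498
```

```bash
python3 -c "
from h import *
feel(8)
im,c=snap('wrist','w7.png')
a,_=load('w6.png')
# head/board joint and button rows: compare columns
for u in(300,320,340):
  for n,i in(('before',a),('now',im)):
    h=cv2.cvtColor(i,cv2.COLOR_RGB2GRAY).astype(int)[:,u]; d=np.abs(np.diff(h)); print(u,n,[int(k) for k in np.where(d>30)[0] if 60<k<290])
"
```

```text
t 16.55 pos [ 0.4903 -0.1537  0.3059] gap 0.4998054272687133
F [-0.921  2.079  4.612] [0.66 0.53 0.41] T [0.3562 0.2029 0.0388] [0.026 0.089 0.029] Ttool [-0.0385  0.3965 -0.1042] tilt [-1.e+00  8.e-04  2.e-04]
300 before [110, 131, 132, 136, 178, 179, 182, 183, 221, 222, 225, 226, 262, 263, 266, 267]
300 now [111, 132, 137, 179, 183, 184, 222, 223, 227, 263, 264, 267, 268]
320 before [110, 131, 132, 135, 136, 178, 179, 182, 183, 221, 222, 226, 262, 263, 266, 267]
320 now [111, 132, 137, 138, 140, 179, 183, 184, 222, 223, 227, 263, 264, 267, 268]
340 before [110, 131, 132, 136, 178, 182, 183, 221, 222, 226, 262, 263, 266]
340 now [103, 105, 110, 111, 132, 136, 137, 179, 183, 184, 222, 223, 226, 227, 263, 264, 267]
```

Emit:
send_rows([
  {"translation": [-0.0005,0,0],"yaw": 0},
  {"translation": [-0.0005,0,0],"yaw": 0},
  {"translation": [-0.0005,0,0],"yaw": 0},
])

```text
time_s: 16.9
position: [0.4903, -0.1538, 0.3059]
tcp_rot: [[0.0, 0.966, 0.258], [0.0, 0.258, -0.966], [-1.0, 0.0, -0.0]]
force: [2.4, 1.4, 1.5]
finger_gap: 0.498
```

```bash
python3 -c "
from h import *
feel(6)"
```

```text
t 17.15 pos [ 0.4901 -0.1539  0.3059] gap 0.5005985223098568
F [2.238 1.288 0.994] [0.59 0.43 0.44] T [ 0.2341 -0.4167  0.0028] [0.042 0.047 0.018] Ttool [-0.0028  0.1189  0.4629] tilt [-1.e+00 -4.e-04  0.e+00]
```

Emit:
send_rows([
  {"translation": [0,0,0],"yaw": 0},
  {"translation": [0,0,0],"yaw": 0},
  {"translation": [0,0,0],"yaw": 0},
  {"translation": [0,0,0],"yaw": 0},
], grip=0.56)

```text
time_s: 17.53
position: [0.4899, -0.1539, 0.306]
tcp_rot: [[-0.001, 0.966, 0.257], [-0.0, 0.257, -0.966], [-1.0, -0.001, -0.0]]
force: [0.6, 0.1, 0.3]
finger_gap: 0.562
```

```bash
python3 -c "
from h import *
feel(8)
im,c=snap('wrist','w8.png')
for u in(300,340):
    h=cv2.cvtColor(im,cv2.COLOR_RGB2GRAY).astype(int)[:,u]; d=np.abs(np.diff(h)); print(u,[int(k) for k in np.where(d>30)[0] if 60<k<290])
s,_=snap('scene','s8.png');cv2.imwrite('pics/s8c.png',cv2.resize(s[120:300,200:400,::-1],None,fx=3,fy=3))
"
```

```text
t 17.8833 pos [ 0.4901 -0.1538  0.3063] gap 0.5602671288805716
F [ 0.144 -0.024  0.084] [0.45 0.28 0.45] T [ 0.0061  0.0055 -0.0024] [0.035 0.037 0.039] Ttool [ 0.0024  0.0073 -0.0037] tilt [-1. -0.  0.]
300 [111, 132, 133, 137, 179, 180, 183, 184, 222, 223, 226, 227, 263, 264, 267]
340 [102, 104, 111, 132, 133, 136, 137, 179, 183, 184, 222, 223, 227, 263, 264, 267]
```

View pics/s8c.png

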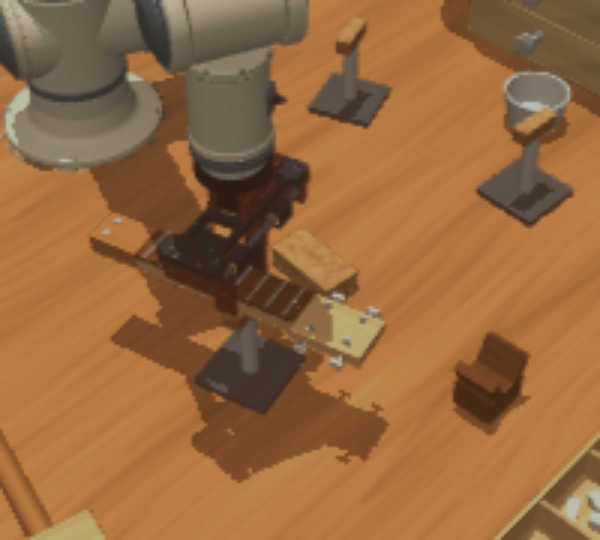

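With the fingers clear of the neck (all forces about 0), it rests level: the fret rows moved by at most 1 px. I'll open wider and back straight up.

Emit:
send_rows([
  {"translation": [0,0,0],"yaw": 0},
  {"translation": [0,0,0],"yaw": 0},
  {"translation": [0,0,0],"yaw": 0},
  {"translation": [0,0,0],"yaw": 0},
  {"translation": [0,0,0],"yaw": 0},
], grip=0.85)

```text
time_s: 18.45
position: [0.4901, -0.1538, 0.3062]
tcp_rot: [[-0.0, 0.966, 0.258], [-0.0, 0.258, -0.966], [-1.0, -0.0, 0.0]]
force: [-0.1, 0.0, 0.0]
finger_gap: 0.845
```

Emit:
send_rows([
  {"translation": [-0.01,0,0],"yaw": 0},
  {"translation": [-0.025,0,0],"yaw": 0},
  {"translation": [-0.045,0,0],"yaw": 0},
  {"translation": [-0.07,0,0],"yaw": 0},
  {"translation": [-0.1,0,0],"yaw": 0},
  {"translation": [-0.12,0,0],"yaw": 0},
  {"translation": [-0.13,0,0],"yaw": 0},
  {"translation": [-0.13,0,0],"yaw": 0},
])

```text
time_s: 19.12
position: [0.49, -0.1537, 0.4397]
tcp_rot: [[0.005, 0.966, 0.258], [-0.002, 0.258, -0.966], [-1.0, 0.004, 0.003]]
force: [-0.2, 0.4, 0.3]
finger_gap: 0.85
```

```bash
python3 -c "
from h import *
feel(20)
s,_=snap('scene','s9.png');cv2.imwrite('pics/s9c.png',cv2.resize(s[120:300,200:400,::-1],None,fx=3,fy=3))
a,_=load('s8.png');print('head region diff',np.abs(s[215:245,290:330].astype(int)-a[215:245,290:330]).mean())
"
```

```text
t 20.0667 pos [ 0.4901 -0.1538  0.4363] gap 0.8493154672739243
F [-0.086  0.161 -0.028] [0.55 0.51 0.47] T [0.0025 0.0031 0.0098] [0.026 0.035 0.037] Ttool [-0.0098  0.0032 -0.0023] tilt [-1.e+00  1.e-04  1.e-04]
head region diff 4.851666666666667
```

View pics/s9c.png

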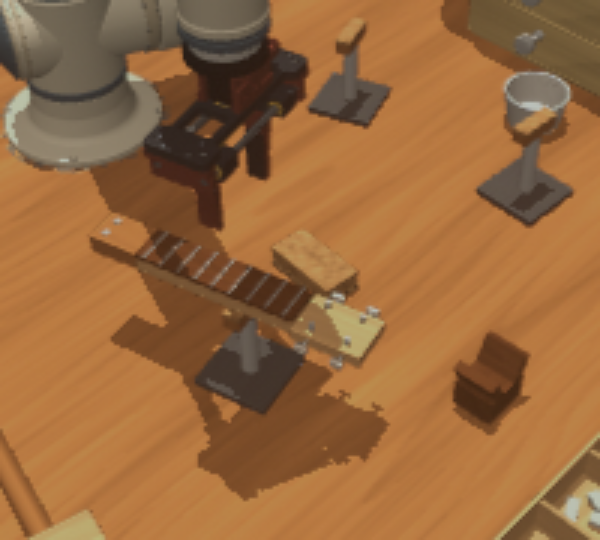

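The neck rests level on the perch, in the same place as before release, and the arm is clear of it. Handing in.

```bash
python3 -c "
from h import *
print(manip.close_job())"
```

```text
the job is handed in; nothing more can be done
None
```

The neck is lying frets up across the perch farthest to the robot's right, level and in balance on the cork alone. I handed the job in at about 20 s of the 48 s allowed.

- **Finding the balance point:** I first gripped the neck about 47 mm behind its middle, because the left perch was in the way of a mid-neck grip. Wrist torque put its balance point about 15 mm ahead of the origin and its weight at about 3.4 N. I set it down and regripped near that point.
- **Placing it:** I lowered it until the cork carried all of it, then eased the squeeze and opened the fingers.
- **Last checks:** After release the wrist forces were about zero. The fret rows had shifted by no more than 1 px since the neck was held level. About 1.5 s after the arm backed away, the neck was still in the same place. None of the other things in that last view, which did not cover the whole bench, had visibly moved.
- **Disagreements:**
  - The top and scene cameras placed the perch a few millimetres apart, so I used a close wrist-camera measurement instead.
  - The balance estimates varied by about 3 to 4 mm, within the cork's ±10 mm.
  - When the cork took the load, there was a brief sideways force of up to 4 N, which was gone once the fingers opened.

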